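# Scan the label of the clear box

### The job

Pick up the hand scanner from its charging pad and read the barcode label on the lid of the low clear box: hold the scanner level and steady with the window under its head centred about 5 cm above the label, its long axis parallel to the bars, for about two seconds. Then lay the scanner back on its charging pad, feet down and lengthwise as it lay, and let go.

Things in the scene. Friction and masses are not known exactly. Their poses are not given: they have to be found in the camera images.
- scanner: Hand-held barcode scanner, 160 mm long, 54 wide, 44 high, about 160 g. Origin: centre of its underside; x runs lengthwise to the head, z up. White head at x 34 to 80 mm (54 wide, z 0 to 44), white tail foot at x -80 to -58 (40 wide, z 0 to 40); between them the grey handle, 34 mm wide, z 11 to 43, clear of the pad. Grip the handle across y near x = 0 (centre of mass), z about 27 mm.
- scanner_window (a point): Centre of the reading window in the underside of the scanner's head, 57 mm ahead of the scanner's origin along its x, on the underside (z = 0); it looks straight down (-z of the scanner). Its scan line runs across the scanner (y). Axes as the scanner's.
- clear_box_label_mid (a point): Centre of the barcode label, 40 x 66 mm white paper flat on the lid of the clear colourless box (112 x 166 mm, 63 high, fixed): the lower of the two labelled boxes; the other is blue, 79 high. The point is 64 mm above the worktop. The bars run parallel to the point's x and stand side by side along its y (the label's long side); z up.
- pad: Flat black charging pad fixed to the worktop, 180 mm (x, lengthwise) x 80 mm (y) x 12 mm high; origin at the centre of its underside, z up. The scanner lies on it lengthwise, its head toward the pad's +x end, its underside 12 mm above the worktop.
Mind the look-alikes: they are no part of the job. Leave any yellow look-alike of the scanner alone.

How it is judged:
On the way:
1. the scanner's window is held steady above the clear box's label, level and in line with the bars, for one second (horizontal distance between scanner_window and clear_box_label_mid below 0.018 m and z of scanner_window in the frame of clear_box_label_mid between 0.025 and 0.085 m and angle between the x axis of scanner_window and the x axis of clear_box_label_mid, either way round below 0.26 rad and angle between scanner_window's own z axis and vertical below 0.22 rad and linear speed of scanner below 0.03 m/s), for 1 s.
At the end, for the whole second after the job is handed in: The label has been read, and the scanner lies at rest on its feet on the charging pad, within 35 mm lengthwise and 25 mm sideways of the pad's centre and within 17 degrees of its long axis, level, either end first (x of scanner in the frame of pad between -0.035 and 0.035 m and y of scanner in the frame of pad between -0.025 and 0.025 m and z of scanner in the frame of pad between 0.008 and 0.017 m and angle between the x axis of scanner and the x axis of pad, either way round below 0.3 rad and angle between scanner's own z axis and vertical below 0.1 rad and linear speed of scanner below 0.02 m/s); the robot touches nothing.
It also fails if it takes over 48 s, if anything falls off the work surface, if the arm or the gripper's body presses on something with over 40 N, if the wrist force passes 120 N, or if a joint passes its speed limit or range.

### The arm

A 6-joint arm with a two-finger parallel gripper is mounted at the origin on a cart in front of the work surface, level with it; the furniture and walls round the work are solid. World frame = base frame: x ahead of the robot, y to its left, z up, the work surface at z = 0. Lengths are in m, angles in rad, forces in N, time in s.
With the tool pointing down it reaches from about 0.225 to 0.875 m from the base axis. Payload 3.4 kg.
Tool frame: the origin (TCP) lies on the front face of the gripper's body, between the roots of the fingers; the fingertips stand 73 mm ahead of it and the grasp point (between the pads) lies 54 mm ahead of it; z points along the fingers, y is the direction in which the jaws open and shut (so a half turn about z gives the same grasp; the last joint's range is limited). The gripper opens to 85 mm and grips with 20 to 120 N. Pads are 22 mm wide; open, the fingers measure 114 mm over their backs; the gripper's body (76 mm by 85 mm) begins 54 mm behind the grasp point. The pads swing forward as they close: fully open they stand 13 mm farther back than shut.
Start: joints at [1.088, 0.276, 1.505, -0, 1.361, -0.121], TCP at [0.204, 0.538, 0.304] pointing down, gripper open.
Joint ranges: [-2.89, 2.89], [-0.75, 2.08], [0.22, 2.7], [-1.18, 4.32], [0.11, 2.71], [-2.7, 2.7]. Speed limits (rad/s): [2.57, 2.57, 3.14, 3.14, 3.14, 3.14].

### API

Orientations are given as a unit quaternion [w, x, y, z].
In Python, from workcell import observe, optics, order, search_frame, place_of gives the robot as it stands.
- The arm moves only by the shell command python3 -m creep 'ROWS' [OPENING] [FORCE]. ROWS is JSON, a list of rows, each an object of numbers: "dx", "dy", "dz": the shift along the world's x, y, z in mm; "yaw": the turn about the world's z in rad. A call has 1 to 12 rows; each row is the pose to reach, as a shift and turn from the pose commanded when the call began; what a row does not reach only later rows make up. A row lasts 1/8 s, in which the tool goes at most 62.5 mm and 10.7 degrees, less where a joint would pass 70% of its speed; a pose out of reach is approached as far as the arm can. A call with a gripper value outside its range is refused whole. OPENING is the opening, from 0 (shut) to 1 (fully open), set as the call begins (- or left out, the last holds). The fingers move at their own pace and stop on an object; FORCE is the grip in N (left out, the last holds). Time passes only in rows, so rows that repeat a pose let the fingers close. It gives the time, the measured TCP pose, the force and the opening at its end, in the units of the state.
- observe(): the state, without advancing time (a new reading comes with each control period).
- optics.get_image(name): name is "side" or "top"; returns (picture, depth): 480x640x3 uint8, red, green, blue; 480x640 float32, m along the optical axis (not along the pixel's ray), 0 where there is no reading.
- optics.camera_model(name): a dict with "K" (3x3 intrinsics, pixels), "origin" and "orientation" of the camera in the world. Camera axes: x right, y up, looking along -z (the intrinsics and any distortion apply to the point x, -y, -z); pixel columns grow to the right and rows downward; lengths in m; the calibration is good to about 2 mm. A picture is of the moment at which its call begins. camera_model takes no time and is no camera call.
- order.finish_job(): hands the job in, once; it reports no verdict.
Trained networks look in the newest picture that a camera, given by its name, has taken for a name from the list of things; names that differ only in an ending like _2 or _b are one class to them, and where a whole thing is asked for, a point or a joint stands for the part that bears it (a point fixed in the world has none). Each returns a list of dicts, best first, with "conf" (0 to 1); they miss things now and then, are a little off and sometimes report something else, mostly with a low value. They report only what shows in the picture. A call takes as long as a camera call. They do not tell look-alikes from the thing itself.
- search_frame(camera, label): "xyz" ([x, y, z] in m, in world coordinates, good to about 4 mm: the middle of the surface that is visible of it).
- place_of(camera, label): "xyz" ([x, y, z] in m, in world coordinates, good to about 4 mm: a listed point, or the origin of a listed thing).
The state is a dict: "time_s": time; "q": joint angles; "joint_velocities": joint speeds; "tau": joint torques, N m; "eef_pos": TCP position; "eef_rot": TCP orientation; "wrist_force": force on the tool from outside, world axes, zero at the start; "moment": the same for the moment, N m; "width": finger opening in m.
Only numpy, scipy, OpenCV 4.12 (cv2) and the standard library are available. Lean on these libraries where they do the work, as an engineer would, in place of code of your own. Each camera call takes 0.05 s, during which the arm holds its last target.

## Working session

There is one attempt and no reset: what is moved stays moved. The work goes in short steps, Python scripts to look and compute and a shell command to move; the robot and the scene stay as the last step left them, time stands still between calls to the robot, and variables do not carry over. Pictures are saved under pics/ and viewed, and the job is handed in when it is done.

```bash
ls; mkdir -p pics
cat > h.py <<'E'
import numpy as np, cv2
from workcell import observe, optics, order, search_frame, place_of
from scipy.spatial.transform import Rotation as R
def rot(q): return R.from_quat([q[1],q[2],q[3],q[0]])
def px2w(cam,u,v,d):
    m=optics.camera_model(cam);K=np.array(m['K'])
    p=np.array([(u-K[0,2])/K[0,0]*d,-(v-K[1,2])/K[1,1]*d,-d])
    return rot(m['orientation']).apply(p)+np.array(m['origin'])
def px2plane(cam,u,v,z):
    m=optics.camera_model(cam);o=np.array(m['origin']);p=px2w(cam,u,v,1.0)-o
    return o+p*(z-o[2])/p[2]
def w2px(cam,P):
    m=optics.camera_model(cam);K=np.array(m['K'])
    p=rot(m['orientation']).inv().apply(np.array(P)-np.array(m['origin']))
    return K[0,0]*p[...,0]/-p[...,2]+K[0,2],K[1,1]*-p[...,1]/-p[...,2]+K[1,2]
E
python3 - <<'E'
from h import *
for c in("top","side"):
    m=optics.camera_model(c);print(c,m)
    p,d=optics.get_image(c);cv2.imwrite(f"pics/{c}0.png",p[:,:,::-1]);np.save(f"{c}0d.npy",d)
    for n in("scanner","pad","clear_box_label_mid"):
        print(n,[(np.round(r['xyz'],3).tolist(),round(r['conf'],2)) for r in place_of(c,n)])
s=observe();print(s['time_s'],s['eef_pos'],s['eef_rot'],s['width'])
E
```

```text
pics
top {'K': array([[454.16824996,   0.        , 318.30246899],
       [  0.        , 454.16824996, 231.76281607],
       [  0.        ,   0.        ,   1.        ]]), 'origin': array([0.39820053, 0.00343474, 1.14757453]), 'orientation': array([ 0.70498195,  0.06394533, -0.05320051, -0.70433029])}
scanner [([0.754, -0.256, -0.002], 0.81), ([0.623, 0.247, 0.062], 0.63)]
pad [([0.43, 0.159, 0.0], 0.83)]
clear_box_label_mid [([0.622, 0.246, 0.066], 0.68)]
side {'K': array([[478.09248138,   0.        , 313.68902631],
       [  0.        , 478.09248138, 237.58666598],
       [  0.        ,   0.        ,   1.        ]]), 'origin': array([0.4404753 , 1.02761534, 0.56317272]), 'orientation': array([-0.07088502, -0.02977851,  0.53772664,  0.83960623])}
scanner [([0.752, -0.256, 0.002], 0.97), ([0.436, 0.165, 0.007], 0.75)]
pad [([0.435, 0.161, 0.001], 0.62)]
clear_box_label_mid [([0.623, 0.249, 0.068], 0.77)]
0.4 [0.20353982 0.5377442  0.30379078] [-1.86348010e-05  1.79932489e-01  9.83678958e-01 -8.57025866e-05] 0.08540113161923876
```

View pics/top0.png

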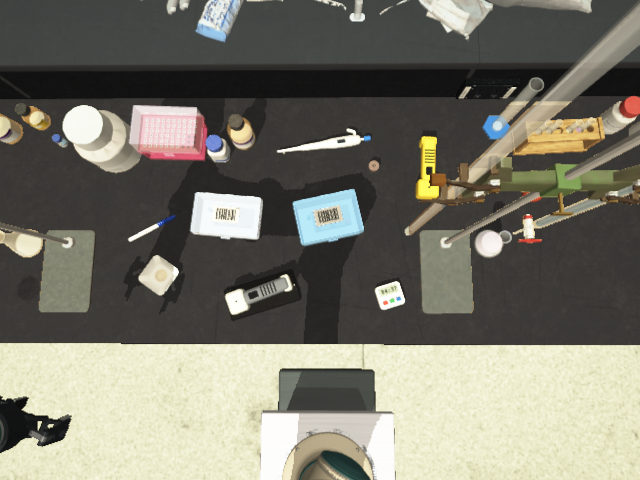

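View pics/side0.png

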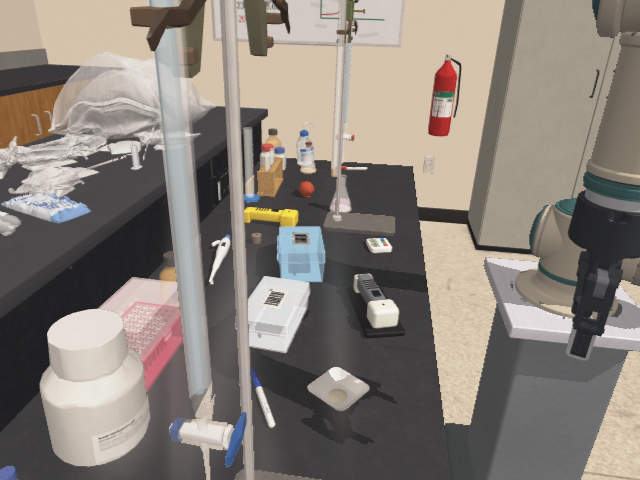

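Run:
```python
from h import *
p=cv2.imread("pics/top0.png");d=np.load("top0d.npy")
a=cv2.resize(p[180:320,180:310],None,fx=5,fy=5,interpolation=cv2.INTER_CUBIC)
a=cv2.resize(a,(557,600));cv2.imwrite("pics/crop0.png",a)
for n,z,uv in[("padcorners",.012,[(223,294),(231,319),(300,296),(293,272)]),("rodbase",0,[(68,243),(445,243)]),("beaker",0,[(158,275)]),("box",.063,[(191,193),(263,196)])]:
    for u,v in uv: print(n,u,v,px2plane("top",u,v,z).round(3), px2w("top",u,v,d[v,u]).round(3))
# height map
dd=d
vs,us=np.mgrid[0:480:1,0:640:1]
P=np.array([px2w("top",u,v,d[v,u])[2] for v in range(90,345,6) for u in range(0,640,6)]).reshape(-1,107)
s,_=optics.get_image("side")
cv2.imwrite("pics/crops.png",cv2.resize(s[210:350,220:420][:,:,::-1],None,fx=4,fy=4,interpolation=cv2.INTER_CUBIC))
```

```text
padcorners 223 294 [0.431 0.258 0.012] [0.432 0.26  0.002]
padcorners 231 319 [0.37  0.236 0.012] [ 0.37   0.238 -0.   ]
padcorners 300 296 [0.427 0.066 0.012] [0.427 0.066 0.005]
padcorners 293 272 [0.486 0.084 0.012] [0.487 0.084 0.005]
rodbase 68 243 [0.561 0.665 0.   ] [0.557 0.648 0.03 ]
rodbase 445 243 [ 0.561 -0.301  0.   ] [ 0.556 -0.291  0.038]
beaker 158 275 [0.479 0.427 0.   ] [0.479 0.426 0.004]
box 191 193 [0.677 0.335 0.063] [ 0.693  0.354 -0.   ]
box 263 196 [0.669 0.156 0.063] [0.684 0.165 0.002]Traceback (most recent call last):
  File "<stdin>", line 10, in <module>
  File "h.py", line 6, in px2w
    m=optics.camera_model(cam);K=np.array(m['K'])
ValueError: time passes only in moves, steps and waits
```

View pics/crop0.png

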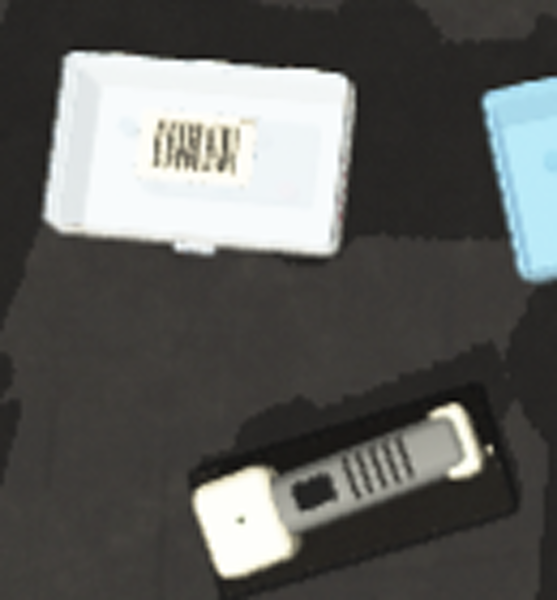

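```bash
python3 - <<'E'
from h import *
d=np.load("top0d.npy")
for u,v in[(215,148),(220,152),(238,128),(242,135),(200,150),(170,130),(88,125),(227,214),(210,205),(236,302),(268,290),(290,283),(428,190),(158,275),(328,216)]:
    print(u,v,px2w("top",u,v,float(d[v,u])).round(3))
E
python3 - <<'E'
from h import *
s,_=optics.get_image("side")
cv2.imwrite("pics/crops.png",cv2.resize(s[210:350,220:420][:,:,::-1],None,fx=4,fy=4,interpolation=cv2.INTER_CUBIC))
E
```

```text
215 148 [0.784 0.274 0.087]
220 152 [0.783 0.268 0.06 ]
238 128 [0.824 0.213 0.116]
242 135 [0.817 0.208 0.087]
200 150 [0.785 0.315 0.069]
170 130 [0.817 0.375 0.12 ]
88 125 [0.806 0.542 0.179]
227 214 [0.623 0.242 0.068]
210 205 [0.647 0.287 0.061]
236 302 [0.411 0.216 0.057]
268 290 [0.44  0.14  0.057]
290 283 [0.457 0.088 0.054]
428 190 [ 0.689 -0.253  0.042]
158 275 [0.479 0.426 0.004]
328 216 [ 0.615 -0.003  0.08 ]
```

View pics/crops.png

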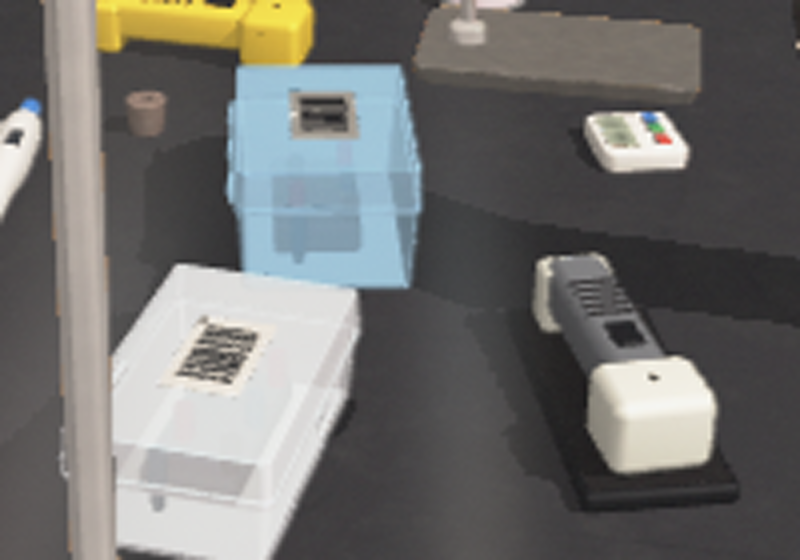

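Run:
```python
from h import *
p=cv2.imread("pics/top0.png").astype(int)
h=px2plane("top",236,301.1,.056)
m=((p.min(2)>150)&(p[:,:,2]-p[:,:,0]>-10)).astype(np.uint8)
m[:265]=0;m[330:]=0;m[:,:215]=0;m[:,305:]=0
n,l,st,c=cv2.connectedComponentsWithStats(m)
for i in range(1,n):
    if st[i,4]>8: print('white',st[i],c[i].round(1),px2plane("top",*c[i],.056).round(4))
g=((abs(p-128).max(2)<45)).astype(np.uint8);g[:265]=0;g[330:]=0;g[:,:215]=0;g[:,305:]=0
n,l,st,c=cv2.connectedComponentsWithStats(g)
for i in range(1,n):
    if st[i,4]>30:
        pts=np.argwhere(l==i)[:,::-1].astype(float)
        W=np.array([px2plane("top",*q,.055) for q in pts])[:,:2]
        r=cv2.minAreaRect(W.astype(np.float32)*1000);print('grey',st[i],W.mean(0).round(4),r)
print('hole',h)
# label
q=p[180:250,180:270]
k=((q[:,:,2]-q[:,:,0])>8).astype(np.uint8)
n,l,st,c=cv2.connectedComponentsWithStats(k)
for i in range(1,n):
    if st[i,4]>20:
        print('lab',st[i],c[i]+180,px2plane("top",*(c[i]+180),.064).round(4))
b=(q.max(2)<150).astype(np.uint8);b[:20]=0;b[48:]=0;b[:,:25]=0;b[:,65:]=0
pts=np.argwhere(b)[:,::-1]+180.
W=np.array([px2plane("top",*t,.064) for t in pts])[:,:2];print(len(W),((W.max(0)+W.min(0))/2).round(4),cv2.minAreaRect(W.astype(np.float32)*1000))
# box edges top: outline
wb=(q.min(2)>190).astype(np.uint8);n,l,st,c=cv2.connectedComponentsWithStats(wb)
i=1+st[1:,4].argmax();pts=np.argwhere(l==i)[:,::-1]+180.
W=np.array([px2plane("top",*t,.063) for t in pts])[:,:2];print(cv2.minAreaRect(W.astype(np.float32)*1000))
cv2.imwrite("pics/lab.png",cv2.resize(p[185:245,185:270].astype(np.uint8),None,fx=9,fy=9,interpolation=cv2.INTER_NEAREST))
```

```text
white [275 274  17  17 172] [283.4 283.7] [0.455  0.1035 0.056 ]
white [225 289  37  26 463] [238.4 300.8] [0.4143 0.2105 0.056 ]
grey [242 275  47  35 469] [0.4397 0.1451] ((436.85601806640625, 145.10659790039062), (49.71418762207031, 107.59254455566406), 20.154705047607422)
hole [0.41348181 0.21605553 0.056     ]
lab [ 34  26  26  17 288] [225.33680556 213.77777778] [0.6242 0.2474 0.064 ]
lab [17 52 16  4 23] [203.34782609 234.30434783] [0.5734 0.2991 0.064 ]
63 [0.6237 0.2506] ((623.6987915039062, 250.60113525390625), (39.768062591552734, 24.93300437927246), 89.93545532226562)Traceback (most recent call last):
  File "<stdin>", line 30, in <module>
  File "h.py", line 10, in px2plane
    m=optics.camera_model(cam);o=np.array(m['origin']);p=px2w(cam,u,v,1.0)-o
                                                         ~~~~^^^^^^^^^^^^^
  File "h.py", line 6, in px2w
    m=optics.camera_model(cam);K=np.array(m['K'])
ValueError: time passes only in moves, steps and waits
```

Candidates: the white and grey scanner on its black pad at top (262,293), the yellow look-alike at (428,168); the clear box at (227,215), the blue box at (328,216). By the description I choose (262,293) and (227,215). The crop shows a white head at the left end (+y, px 236,301), a grey handle and a narrower tail foot on the right. The label's short side, and so its bars, runs along about world x.

```bash
python3 -m creep '[{"dx":23,"dy":-38,"dz":0,"yaw":-0.09},{"dx":50,"dy":-83,"dz":0,"yaw":-0.2},{"dx":80,"dy":-132,"dz":0,"yaw":-0.31},{"dx":109,"dy":-181,"dz":0,"yaw":-0.43},{"dx":139,"dy":-230,"dz":-10,"yaw":-0.55},{"dx":168,"dy":-279,"dz":-30,"yaw":-0.66},{"dx":194,"dy":-321,"dz":-60,"yaw":-0.77},{"dx":215,"dy":-356,"dz":-90,"yaw":-0.85},{"dx":227,"dy":-376,"dz":-110,"yaw":-0.895},{"dx":227,"dy":-376,"dz":-124,"yaw":-0.895},{"dx":227,"dy":-376,"dz":-124,"yaw":-0.895}]' 1 40
python3 - <<'E'
import re
s=open('h.py').read()
s=s.replace("def px2w","_C={}\ndef cm(c):\n    if c not in _C: _C[c]=optics.camera_model(c)\n    return _C[c]\ndef px2w",1).replace("m=optics.camera_model(cam)","m=cm(cam)")
open('h.py','w').write(s)
E
python3 - <<'E'
from h import *
o=observe();r=rot(o['eef_rot']).as_matrix();print(o['eef_pos'],'jaw yaw',np.degrees(np.arctan2(r[1,1],r[0,1])),r[:,2].round(3),o['q'],o['wrist_force'])
p=cv2.imread("pics/top0.png")
cv2.imwrite("pics/lab.png",cv2.resize(p[185:245,185:270],None,fx=9,fy=9,interpolation=cv2.INTER_NEAREST))
s,_=optics.get_image("side")
cv2.imwrite("pics/s1.png",cv2.resize(s[130:370,270:510][:,:,::-1],(600,600),interpolation=cv2.INTER_CUBIC))
E
```

```text
time_s: 1.82
eef_pos: [0.4297, 0.162, 0.1792]
eef_rot: [-0.001, 0.588, 0.809, -0.001]
wrist_force: [-1.0, 0.4, 0.1]
width: 0.0855
[0.42965999 0.16204693 0.17915767] jaw yaw 18.002644293987817 [-0.002  0.    -1.   ] [ 2.08596525e-01  2.16128883e-01  1.93309552e+00  6.41898289e-04
  9.94804028e-01 -1.05958232e-01] [-1.04431469  0.39804359  0.10853067]
```

View pics/lab.png

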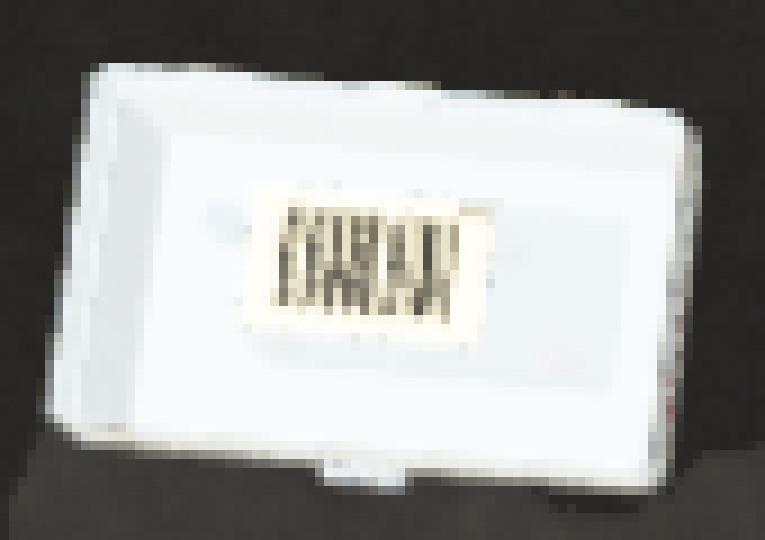

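View pics/s1.png

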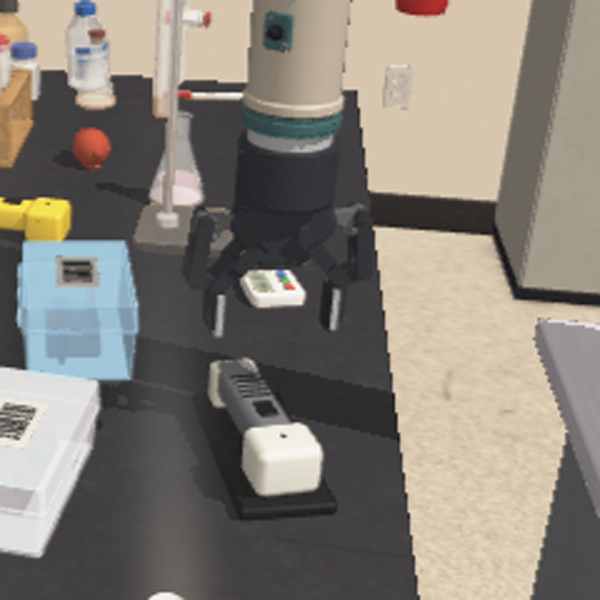

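The gripper straddles the handle: jaws at crop (218,310) and (335,310), either side of the scanner. Descending.

```bash
python3 -m creep '[{"dx":1,"dz":-20},{"dx":1,"dz":-45},{"dx":1,"dz":-68},{"dx":1,"dz":-82},{"dx":1,"dz":-88},{"dx":1,"dz":-88}]' 1 40 && python3 -m creep '[{},{},{},{},{},{},{}]' 0 40
```

```text
schema error: expected keys dx, dy, dz, yaw
```

```bash
python3 -m creep '[{"dx":1,"dy":0,"dz":-20,"yaw":0},{"dx":1,"dy":0,"dz":-45,"yaw":0},{"dx":1,"dy":0,"dz":-68,"yaw":0},{"dx":1,"dy":0,"dz":-82,"yaw":0},{"dx":1,"dy":0,"dz":-88,"yaw":0},{"dx":1,"dy":0,"dz":-88,"yaw":0}]' 1 40 && python3 -m creep '[{"dx":0,"dy":0,"dz":0,"yaw":0},{"dx":0,"dy":0,"dz":0,"yaw":0},{"dx":0,"dy":0,"dz":0,"yaw":0},{"dx":0,"dy":0,"dz":0,"yaw":0},{"dx":0,"dy":0,"dz":0,"yaw":0},{"dx":0,"dy":0,"dz":0,"yaw":0}]' 0 40
```

```text
time_s: 2.62
eef_pos: [0.4317, 0.1625, 0.0924]
eef_rot: [0.0, 0.587, 0.809, 0.0]
wrist_force: [-1.2, 0.1, 0.3]
width: 0.0856
time_s: 3.38
eef_pos: [0.4322, 0.1619, 0.0926]
eef_rot: [0.001, 0.588, 0.809, 0.001]
wrist_force: [-0.4, 0.3, 6.2]
width: 0.0339
```

```bash
python3 -m creep '[{"dx":0,"dy":0,"dz":10,"yaw":0},{"dx":0,"dy":0,"dz":30,"yaw":0},{"dx":0,"dy":0,"dz":60,"yaw":0},{"dx":0,"dy":0,"dz":90,"yaw":0},{"dx":0,"dy":0,"dz":112,"yaw":0},{"dx":0,"dy":0,"dz":120,"yaw":0},{"dx":0,"dy":0,"dz":120,"yaw":0}]' - 40
python3 - <<'E'
from h import *
o=observe();print(o['eef_pos'],o['wrist_force'],o['moment'],o['width'])
for c,n in(("side","s2"),("top","t2")):
    s,d=optics.get_image(c);cv2.imwrite(f"pics/{n}f.png",s[:,:,::-1]);np.save(n,d)
    a=s[130:370,270:510] if c=="side" else s[190:350,190:350]
    cv2.imwrite(f"pics/{n}.png",cv2.resize(a[:,:,::-1],(600,600),interpolation=cv2.INTER_CUBIC))
E
```

```text
time_s: 4.25
eef_pos: [0.4313, 0.1618, 0.212]
eef_rot: [0.0, 0.588, 0.809, 0.0]
wrist_force: [-0.9, -0.4, -1.7]
width: 0.034
[0.43131447 0.16175304 0.21198039] [-0.92863809 -0.36453146 -1.65502378] [ 0.03569897 -0.00552005  0.04357478] 0.03397133451068566
```

View pics/s2.png

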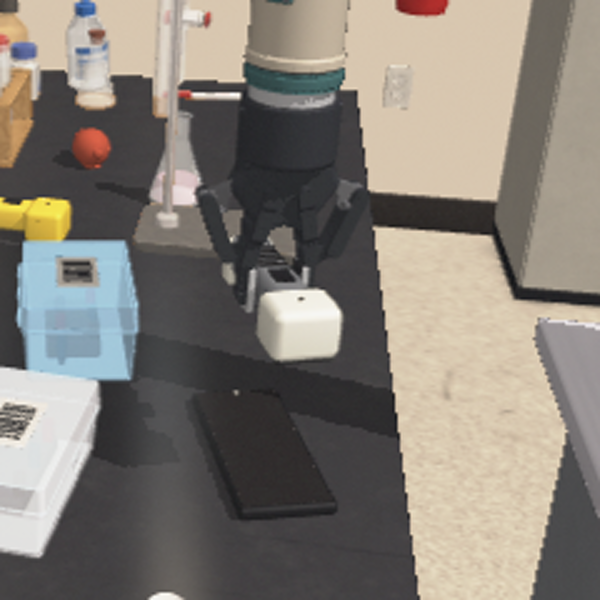

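View pics/t2.png

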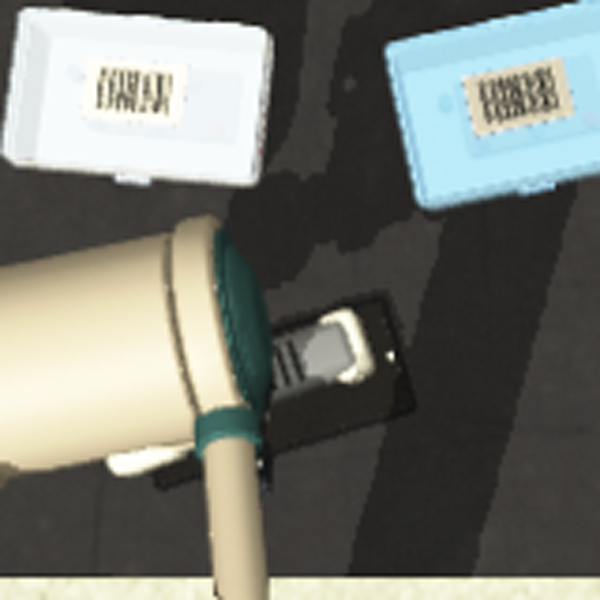

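Run:
```python
from h import *
ds=np.load("s2.npy");dt=np.load("t2.npy")
def sp(x,y): return 270+x*.4,130+y*.4
def tp(x,y): return 190+x*160/600,190+y*160/600
for x,y in[(283,300),(320,300),(300,297),(295,340),(270,256)]:
    u,v=sp(x,y);print('s',x,y,px2w("side",u,v,float(ds[round(v),round(u)])).round(4))
for x,y in[(358,345),(330,350),(350,320),(365,370),(130,460),(100,300),(210,230),(40,420)]:
    u,v=tp(x,y);print('t',x,y,px2w("top",u,v,float(dt[round(v),round(u)])).round(4))
u,v=tp(134,91);print(px2plane("top",u,v,.064))
u,v=tp(388,357);print(px2plane("top",u,v,.012))
```

```text
s 283 300 [0.4231 0.2238 0.1748]
s 320 300 [0.3961 0.2212 0.1763]
s 300 297 [0.4108 0.2192 0.1763]
s 295 340 [0.4121 0.2436 0.1529]
s 270 256 [0.435  0.1419 0.1732]
t 358 345 [0.4527 0.0888 0.1688]
t 330 350 [0.4495 0.1043 0.1737]
t 350 320 [0.467  0.0937 0.1685]
t 365 370 [0.4387 0.085  0.1639]
t 130 460 [0.3875 0.2169 0.1715]
t 100 300 [0.4478 0.1489 0.5409]
t 210 230 [0.4753 0.1134 0.5227]
t 40 420 [0.4055 0.1706 0.5335]
[0.62300634 0.24639516 0.064     ]
[0.45349432 0.08247691 0.012     ]
```

View pics/t2f.png

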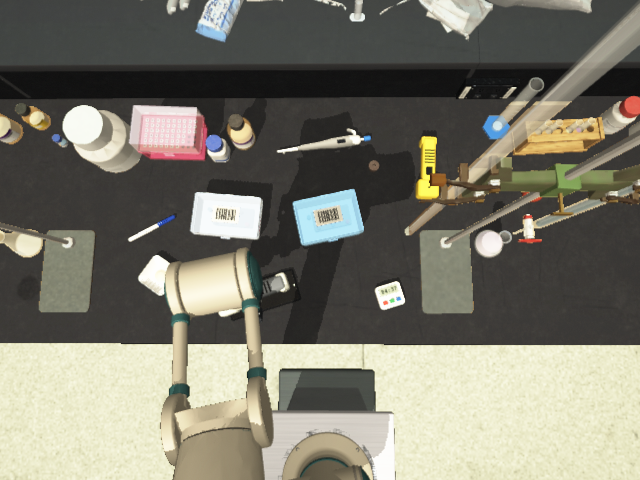

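Scanner hangs level in the grip (head top z 0.176, tail top about 0.170, both as expected); the label is at (0.623, 0.247). Carrying it there, turning by −1.97 rad so the head points to +x along the bars.

```bash
python3 -m creep '[{"dx":5,"dy":3,"dz":0,"yaw":-0.1},{"dx":16,"dy":11,"dz":0,"yaw":-0.27},{"dx":30,"dy":20,"dz":0,"yaw":-0.45},{"dx":45,"dy":30,"dz":0,"yaw":-0.63},{"dx":59,"dy":40,"dz":0,"yaw":-0.81},{"dx":73,"dy":50,"dz":0,"yaw":-0.99},{"dx":87,"dy":59,"dz":0,"yaw":-1.17},{"dx":100,"dy":68,"dz":0,"yaw":-1.35},{"dx":112,"dy":76,"dz":-3,"yaw":-1.53},{"dx":122,"dy":83,"dz":-8,"yaw":-1.71},{"dx":130,"dy":88,"dz":-14,"yaw":-1.87},{"dx":133,"dy":90,"dz":-17,"yaw":-1.97}]' - 40
python3 -m creep '[{"dx":0,"dy":0,"dz":0,"yaw":0},{"dx":0,"dy":0,"dz":0,"yaw":0},{"dx":0,"dy":0,"dz":0,"yaw":0}]'
python3 - <<'E'
from h import *
o=observe();r=rot(o['eef_rot']).as_matrix();print(o['eef_pos'],'jaw yaw',np.degrees(np.arctan2(r[1,1],r[0,1])),o['width'])
for c,n in(("side","s3"),("top","t3")):
    s,d=optics.get_image(c);np.save(n,d)
    a=s[170:370,200:400] if c=="side" else s[180:320,180:320]
    cv2.imwrite(f"pics/{n}.png",cv2.resize(a[:,:,::-1],(600,600),interpolation=cv2.INTER_CUBIC))
for c in("side","top"):
    for n in ("scanner_window","scanner","clear_box_label_mid"): print(c,n,[(np.round(x['xyz'],3).tolist(),round(x['conf'],2)) for x in place_of(c,n)])
E
```

```text
time_s: 5.85
eef_pos: [0.5643, 0.2519, 0.1927]
eef_rot: [0.001, 0.999, -0.044, -0.002]
wrist_force: [0.1, -1.0, -1.1]
width: 0.0342
time_s: 6.22
eef_pos: [0.5643, 0.2517, 0.1948]
eef_rot: [0.0, 0.999, -0.042, -0.0]
wrist_force: [-1.0, 1.0, -0.7]
width: 0.0339
[0.56433779 0.25168976 0.19483086] jaw yaw -94.83974814109429 0.03385360627015056
side scanner_window [([0.697, -0.254, 0.003], 0.82), ([0.621, 0.248, 0.116], 0.59)]
side scanner [([0.566, 0.256, 0.11], 0.93), ([0.751, -0.256, -0.0], 0.7)]
side clear_box_label_mid [([0.624, 0.244, 0.066], 0.74)]
top scanner_window [([0.695, -0.252, -0.002], 0.61), ([0.625, 0.246, 0.119], 0.58)]
top scanner [([0.566, 0.251, 0.115], 0.98), ([0.754, -0.259, 0.0], 0.66)]
top clear_box_label_mid [([0.62, 0.249, 0.064], 0.63)]
```

View pics/s3.png

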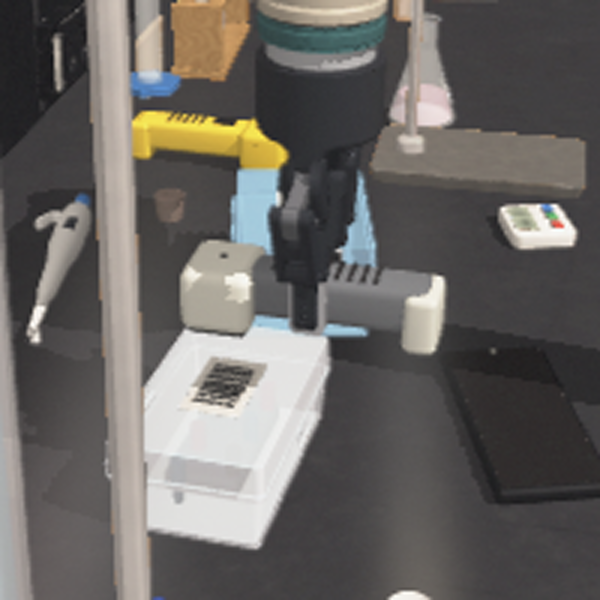

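View pics/t3.png

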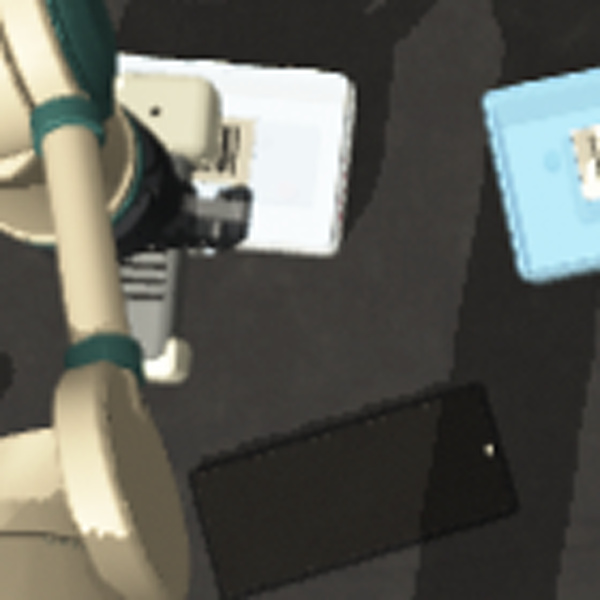

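The side view shows the head (crop 220,290) standing over the label (crop 228,385), in line with the bars. The networks put the window at (0.623, 0.247, 0.117) and the label at (0.622, 0.247, 0.065). Holding.

```bash
python3 - <<'E'
from h import *
d=np.load("s3.npy");t=np.load("t3.npy")
for x,y in[(223,262),(205,258),(240,258),(420,282),(428,280)]:
    u,v=200+x/3,170+y/3;print(px2w("side",u,v,float(d[round(v),round(u)])).round(4))
for x,y in[(155,112),(170,365)]:
    u,v=180+x*140/600,180+y*140/600;print('t',px2w("top",u,v,float(t[round(v),round(u)])).round(4))
E
for i in 1 2; do python3 -m creep '[{"dx":0,"dy":0,"dz":0,"yaw":0},{"dx":0,"dy":0,"dz":0,"yaw":0},{"dx":0,"dy":0,"dz":0,"yaw":0},{"dx":0,"dy":0,"dz":0,"yaw":0},{"dx":0,"dy":0,"dz":0,"yaw":0},{"dx":0,"dy":0,"dz":0,"yaw":0},{"dx":0,"dy":0,"dz":0,"yaw":0},{"dx":0,"dy":0,"dz":0,"yaw":0},{"dx":0,"dy":0,"dz":0,"yaw":0},{"dx":0,"dy":0,"dz":0,"yaw":0}]'; done
```

```text
[0.6213 0.2571 0.1558]
[0.6322 0.2591 0.1585]
[0.4405 1.0276 0.5632]
[0.4985 0.2622 0.1576]
[0.4944 0.2533 0.1547]
t [0.6221 0.2475 0.1581]
t [0.4904 0.2361 0.1514]
time_s: 7.88
eef_pos: [0.5645, 0.2518, 0.1949]
eef_rot: [0.0, 0.999, -0.043, 0.0]
wrist_force: [0.4, 0.7, -1.9]
width: 0.034
time_s: 9.12
eef_pos: [0.5645, 0.2518, 0.1949]
eef_rot: [0.0, 0.999, -0.043, -0.0]
wrist_force: [-0.3, -0.3, -0.6]
width: 0.0339
```

Label held for about 2.9 s, with the hole in the head's top measured at (0.622, 0.2475). Going back over the pad.

```bash
python3 -m creep '[{"dx":-3,"dy":-2,"dz":5,"yaw":0.1},{"dx":-11,"dy":-7,"dz":12,"yaw":0.27},{"dx":-22,"dy":-15,"dz":17,"yaw":0.45},{"dx":-36,"dy":-24,"dz":17,"yaw":0.63},{"dx":-50,"dy":-34,"dz":17,"yaw":0.81},{"dx":-64,"dy":-43,"dz":17,"yaw":0.99},{"dx":-79,"dy":-53,"dz":17,"yaw":1.17},{"dx":-93,"dy":-63,"dz":17,"yaw":1.35},{"dx":-107,"dy":-72,"dz":17,"yaw":1.53},{"dx":-120,"dy":-81,"dz":12,"yaw":1.71},{"dx":-130,"dy":-88,"dz":5,"yaw":1.87},{"dx":-133,"dy":-90,"dz":-5,"yaw":1.97}]' - 40
python3 -m creep '[{"dx":0,"dy":0,"dz":-20,"yaw":0},{"dx":0,"dy":0,"dz":-40,"yaw":0},{"dx":0,"dy":0,"dz":-55,"yaw":0},{"dx":0,"dy":0,"dz":-68,"yaw":0},{"dx":0,"dy":0,"dz":-75,"yaw":0},{"dx":0,"dy":0,"dz":-75,"yaw":0}]'
python3 - <<'E'
from h import *
o=observe();r=rot(o['eef_rot']).as_matrix();print('jaw yaw',np.degrees(np.arctan2(r[1,1],r[0,1])))
s,d=optics.get_image("side")
cv2.imwrite(f"pics/s4.png",cv2.resize(s[230:350,320:440][:,:,::-1],(600,600),interpolation=cv2.INTER_CUBIC))
E
```

```text
time_s: 10.62
eef_pos: [0.431, 0.1614, 0.1901]
eef_rot: [0.0, 0.587, 0.81, 0.0]
wrist_force: [0.5, 0.8, -0.8]
width: 0.0341
time_s: 11.38
eef_pos: [0.4314, 0.1618, 0.1146]
eef_rot: [-0.0, 0.588, 0.809, -0.0]
wrist_force: [-0.5, -0.3, -1.9]
width: 0.0338
jaw yaw 17.994512250298644
```

View pics/s4.png

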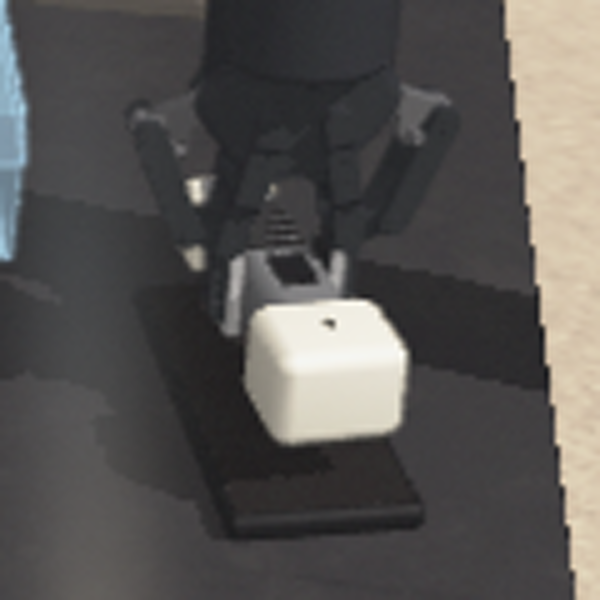

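The scanner hangs about 2 cm above the pad, in line with it, its head (crop 325,370) toward the pad's near end as before. Lowering the rest gently.

```bash
python3 -m creep '[{"dx":0,"dy":0,"dz":-8,"yaw":0},{"dx":0,"dy":0,"dz":-14,"yaw":0},{"dx":0,"dy":0,"dz":-18,"yaw":0},{"dx":0,"dy":0,"dz":-20,"yaw":0},{"dx":0,"dy":0,"dz":-21,"yaw":0},{"dx":0,"dy":0,"dz":-22,"yaw":0},{"dx":0,"dy":0,"dz":-22,"yaw":0}]'
```

```text
time_s: 12.3
eef_pos: [0.4316, 0.1618, 0.093]
eef_rot: [0.0, 0.588, 0.809, 0.0]
wrist_force: [0.3, 0.2, -1.4]
width: 0.0336
```

```bash
python3 -m creep '[{"dx":0,"dy":0,"dz":-1,"yaw":0},{"dx":0,"dy":0,"dz":-1,"yaw":0},{"dx":0,"dy":0,"dz":-1,"yaw":0}]'
```

```text
time_s: 12.68
eef_pos: [0.4316, 0.1618, 0.0926]
eef_rot: [0.0, 0.588, 0.809, 0.0]
wrist_force: [-1.1, -0.2, 5.5]
width: 0.034
```

Contact (+5.5 N, as at the grasp). Releasing and rising straight up.

```bash
python3 -m creep '[{"dx":0,"dy":0,"dz":0,"yaw":0},{"dx":0,"dy":0,"dz":0,"yaw":0},{"dx":0,"dy":0,"dz":0,"yaw":0},{"dx":0,"dy":0,"dz":0,"yaw":0},{"dx":0,"dy":0,"dz":0,"yaw":0},{"dx":0,"dy":0,"dz":0,"yaw":0}]' 1 && python3 -m creep '[{"dx":0,"dy":0,"dz":10,"yaw":0},{"dx":0,"dy":0,"dz":35,"yaw":0},{"dx":0,"dy":0,"dz":75,"yaw":0},{"dx":0,"dy":0,"dz":120,"yaw":0},{"dx":-5,"dy":-40,"dz":150,"yaw":0},{"dx":-10,"dy":-90,"dz":170,"yaw":0},{"dx":-10,"dy":-140,"dz":185,"yaw":0},{"dx":-10,"dy":-190,"dz":190,"yaw":0},{"dx":-10,"dy":-240,"dz":190,"yaw":0},{"dx":-10,"dy":-280,"dz":190,"yaw":0},{"dx":-10,"dy":-300,"dz":190,"yaw":0},{"dx":-10,"dy":-300,"dz":190,"yaw":0}]'
python3 - <<'E'
from h import *
for c,n in(("side","s5"),("top","t5")):
    s,d=optics.get_image(c);np.save(n,d)
    cv2.imwrite(f"pics/{n}f.png",s[:,:,::-1])
    a=s[230:350,320:440] if c=="side" else s[180:320,180:320]
    cv2.imwrite(f"pics/{n}.png",cv2.resize(a[:,:,::-1],(600,600),interpolation=cv2.INTER_CUBIC))
for c in("side","top"):
    for n in ("scanner","pad"): print(c,n,[(np.round(x['xyz'],3).tolist(),round(x['conf'],2)) for x in place_of(c,n)])
E
```

```text
time_s: 13.42
eef_pos: [0.4315, 0.1618, 0.0919]
eef_rot: [-0.0, 0.588, 0.809, 0.0]
wrist_force: [0.0, 1.2, -0.3]
width: 0.0855
time_s: 14.92
eef_pos: [0.4214, -0.1392, 0.2824]
eef_rot: [0.0, 0.589, 0.808, 0.0]
wrist_force: [0.3, -0.2, -0.1]
width: 0.0857
side scanner [([0.752, -0.258, 0.001], 0.72), ([0.433, 0.166, 0.011], 0.58)]
side pad [([0.433, 0.161, -0.0], 0.91)]
top scanner [([0.753, -0.257, -0.0], 0.9), ([0.431, 0.164, 0.016], 0.61)]
top pad [([0.43, 0.161, 0.002], 0.75)]
```

View pics/t5.png

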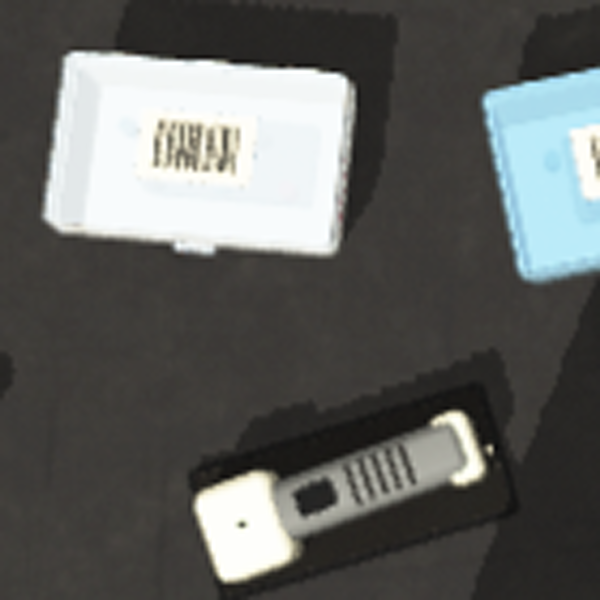

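View pics/s5f.png

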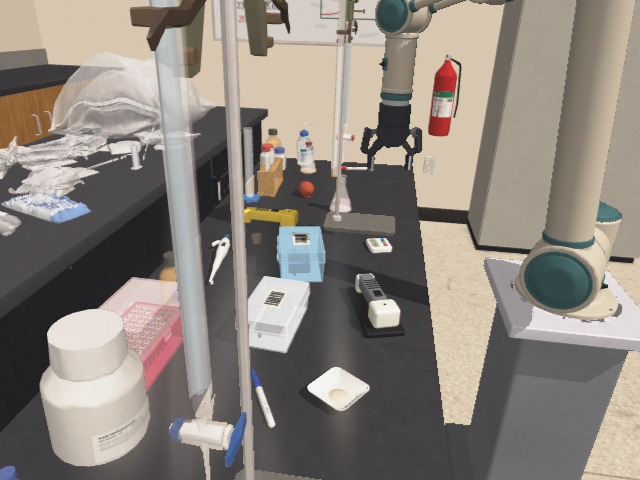

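The scanner lies on its feet on the pad, aligned as before: head hole at crop (241,524), first seen at (240,519). The gripper is open and well clear, and everything else looks undisturbed. Handing in.

```bash
python3 -c "
from workcell import order
print(order.finish_job())"
```

```text
the job is handed in; nothing more can be done
None
```

I picked up the white and grey scanner by its handle and held its window over the clear box's label for about 2.9 s. I then laid it back on its pad, let go, moved the arm clear and handed the job in at about 15 s of the 48 s. No verdict is reported on handing in.

- **Reading:** the window was measured at about (0.623, 0.247, 0.117) and the label at (0.622, 0.247, 0.065). That is about 1 mm apart horizontally and 5 cm in height. The long axis was set to −5°, the bars' angle as read from the picture. The scanner hung level within the depth readings.
- **Placing:** the networks put the scanner within 5 mm of the pad's centre. The pictures show it feet down and along the pad, within about 1 mm of where it first lay. The wrist force read about zero after the release.
- **Disagreements:** none of the checks failed. The networks also reported the yellow look-alike as the scanner, often with a higher confidence. Early on, the top camera also placed the scanner once at the clear box. I ignored both, going by the pictures.

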